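Set a scored sheet over the edge for snapping

TASK

Slide the white scored acrylic sheet across the bench board with your fingertips until its scored line lies right along the board's aluminium edge, over the line's whole length, with the pencil-crossed waste strip hanging out over the edge ready to be snapped off. Only push it, never grip or lift it; leave it lying flat by itself, and leave the small things on the bench board and the desk where they are.

Things in the scene. Friction and masses are not known exactly. Their poses are not given: they have to be found in the camera images.
- sheet: white acrylic sheet, 150 x 100 x 5 mm, about 0.1 kg, lying loose and flat on the bench board. Origin at the centre of its underside; x along its length towards the waste strip, z up. A dark scored line crosses its full width at x = +37 mm; the strip beyond it carries a pencilled cross; holes in the other part. Starts wholly on the bench board, up to 0.3 rad off square, strip towards the aluminium edge
- score_left (a point): end of the scored line on the sheet's top face, at the sheet's +y side (x = +37, y = +50 mm in the sheet)
- score_right (a point): the other end of the scored line, at the sheet's -y side (x = +37, y = -50 mm in the sheet)
- block: plywood bench board, 280 (x) x 340 (y) x 30 mm high, heavy and fixed; turned up to 0.4 rad on the desk. Origin at the centre of its underside, top face at z = 30 mm. An 18 mm wide aluminium nosing, flush with the top, runs along its +x side, the one farther from the robot
- edge (a point): middle of the bench board's upper +x edge (the outer corner of the aluminium nosing), at the height of the top face, 140 mm from the board's centre; x points out over the edge, y along it (it runs 170 mm either way), z up
- canister: clear screw-top plastic canister with a ribbed grey lid, 45 mm across, 55 mm tall; stands on the bench board near one of its sides; origin under about its middle; to be left alone
- capacitor: cream ceramic variable capacitor, 66 x 36 x 41 mm with its brass shaft; stands on the bench board near the other side; origin under about its middle; to be left alone
- handheld: black handheld transceiver lying on its back on the desk, 112 x 58 x 32 mm plus a 120 mm antenna; origin under about its middle; to be left alone
- key: brass paddle key, base 86 x 72 mm, 42 mm tall, black finger pieces; on the desk; origin under about its middle; to be left alone
- magnifier: magnifier lying on the desk, brass rim 84 mm across, tortoiseshell handle 90 mm long; origin under about its middle; to be left alone
- knife: plastic scoring knife lying on the desk, 160 mm long, 15 mm high, blue-green handle; origin under about its middle; to be left alone

How it is judged:
By the outcome, as a careful person would: the job done as asked, in the order asked, and still so for the second after the job is handed in, with the robot touching nothing.
It also fails if it takes over 54 s, if anything falls off the work surface, if the arm or the gripper's body presses on something with over 40 N, if the wrist force passes 120 N, or if a joint passes its speed limit or range.

ROBOT

A 6-joint arm with a two-finger parallel gripper is mounted at the origin on the work surface. World frame = base frame: x ahead of the robot, y to its left, z up, the work surface at z = 0. Lengths are in m, angles in rad, forces in N, time in s.
With the tool pointing down it reaches from about 0.25 to 0.8 m from the base axis. Payload 3.9 kg.
Tool frame: the origin (TCP) lies midway between the tips of the shut fingers; the grasp point (between the pads) lies 19 mm behind it; z points along the fingers, y is the direction in which the jaws open and shut (so a half turn about z gives the same grasp; the last joint's range is limited). The gripper opens to 85 mm and grips with 20 to 120 N. Pads are 22 mm wide; open, the fingers measure 114 mm over their backs; the gripper's body (76 mm by 85 mm) begins 54 mm behind the grasp point. The pads swing forward as they close: fully open they stand 13 mm farther back than shut.
Start: joints at [1.105, 0.26, -0.138, 1.173, 0, 1.571], TCP at [0.236, 0.469, 0.231] pointing down, gripper open.
Joint ranges: [-2.78, 2.78], [-0.83, 1.72], [-1.28, 1.37], [-1.9, 2.12], [-1.57, 1.48], [-3.14, 3.14]. Speed limits (rad/s): [2.57, 2.57, 3.14, 3.14, 3.14, 3.14].

INTERFACE

Orientations are given as a rotation vector (axis times angle).
In Python, from workcell import telemetry, viewer, job gives the robot as it stands.
- The arm moves only by the tool servo_tool, never from a script. Its argument "rows" is one flat list of numbers, 7 for each row, row after row: the shift along the world's x, y, z as a fraction of full scale, then the turn, a rotation vector about the world's x, y, z as a fraction of full scale, then the opening, from -1 (shut) to 1 (fully open). In form: [tx, ty, tz, rx, ry, rz, hand, tx, ty, tz, rx, ry, rz, hand, ...]. A call has 1 to 8 rows; each row is the pose to reach, as a shift and turn from the pose commanded when the call began; what a row does not reach only later rows make up. Full scale, the value 1, is 0.4 m for a shift and 2 rad for a turn. A row lasts 1/8 s, in which the tool goes at most 62.5 mm and 10.7 degrees, less where a joint would pass 70% of its speed; a pose out of reach is approached as far as the arm can. A call with a number of a shift or a turn outside -1 to 1 is refused whole. A call with a gripper value outside its range is refused whole. The fingers move at their own pace and stop on an object; the grip force is fixed at half the most. Time passes only in rows, so rows that repeat a pose let the fingers close. It gives the time, the measured TCP pose, the force and the opening at its end, in the units of the state.
- telemetry.observe(): the state, without advancing time (a new reading comes with each control period).
- viewer.get_image(name): name is "scene" or "top"; returns the picture (384x512x3 uint8, blue, green, red); there is no depth.
- viewer.get_calibration(name): a dict with "vfov" (degrees; the focal length in pixels is half the picture's height over the tangent of half this angle, whatever the lens; pixels are square), "cx", "cy" (the principal point, pixels), "rvec" (rotation vector, rad) and "tvec" (3), from world to camera coordinates, as OpenCV has them. Camera axes: x right, y down, z forward; pixel columns grow to the right and rows downward; lengths in m; the calibration is good to about 2 mm. A picture is of the moment at which its call begins. get_calibration takes no time and is no camera call.
- job.finish_job(): hands the job in, once; it reports no verdict.
The state is a dict: "t": time; "joint_pos": joint angles; "dq": joint speeds; "tau": joint torques, N m; "eef_pos": TCP position; "orientation": TCP orientation; "contact_force": force on the tool from outside, world axes, zero at the start; "wrist_torque": the same for the moment, N m; "opening": finger opening in m.
Only numpy, scipy, OpenCV 4.12 (cv2) and the standard library are available. Lean on these libraries where they do the work, as an engineer would, in place of code of your own. Each camera call takes 0.05 s, during which the arm holds its last target.

## Working session

There is one attempt and no reset: what is moved stays moved. The work goes in short steps, Python scripts to look and compute and a tool call to move; the robot and the scene stay as the last step left them, time stands still between calls to the robot, and variables do not carry over. Pictures are saved under pics/ and viewed, and the job is handed in when it is done.

Besides the shell and the picture viewer there is one more tool, called after "Call:" by a JSON object that holds its "op" and its "data". servo_tool: Moves the arm, as the interface text tells. Shift numbers are shares of 0.4 m and turn numbers shares of 2 rad, none past 1 either way. Its arguments: {"type":"object","properties":{"rows":{"type":"array"}},"required":["rows"]}

```bash
mkdir -p pics; ls; python3 - <<'E'
from workcell import telemetry, viewer, job
import cv2
print(telemetry.observe())
for n in("scene","top"):
    im=viewer.get_image(n); cv2.imwrite(f"pics/{n}0.png",im); print(viewer.get_calibration(n))
E
```

```text
pics
{'t': 0.0, 'joint_pos': array([ 1.10499310e+00,  2.60669651e-01, -1.39379454e-01,  1.17268815e+00,
        1.99166458e-05,  1.57080590e+00]), 'dq': array([-0.00083417, -0.00174551,  0.00088736,  0.00074644, -0.00155923,
        0.0008528 ]), 'tau': array([ 2.24034929e-04, -4.05679643e+01,  2.53920901e+01,  1.88612798e-02,
       -9.31570912e-05,  4.43478427e-06]), 'eef_pos': array([0.23548733, 0.46846166, 0.2304685 ]), 'orientation': array([-7.24991605e-01, -3.05631259e+00,  2.95883403e-03]), 'contact_force': array([ 0.10638621, -0.00415792, -0.49988634]), 'wrist_torque': array([-0.00278273,  0.01855352, -0.04333954]), 'opening': 0.0851006699968278}
{'vfov': 57.65866993366773, 'cx': 263.18865160330387, 'cy': 194.75781582858878, 'rvec': array([ 1.60201941,  1.65221878, -0.92240522]), 'tvec': array([ 0.02603914, -0.22089771,  1.35658937])}
{'vfov': 47.83665968425907, 'cx': 259.15214410680284, 'cy': 203.77500064124789, 'rvec': array([ 2.16023278, -2.15933949,  0.12974812]), 'tvec': array([0.00796911, 0.50893348, 1.16878622])}
```

```bash
python3 - <<'E'
import cv2
for n in("scene","top"):
    im=cv2.imread(f"pics/{n}0.png"); cv2.imwrite(f"pics/{n}0b.png",cv2.resize(im,(768,576),interpolation=cv2.INTER_CUBIC))
E
```

```text
(no output)
```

View pics/scene0b.png

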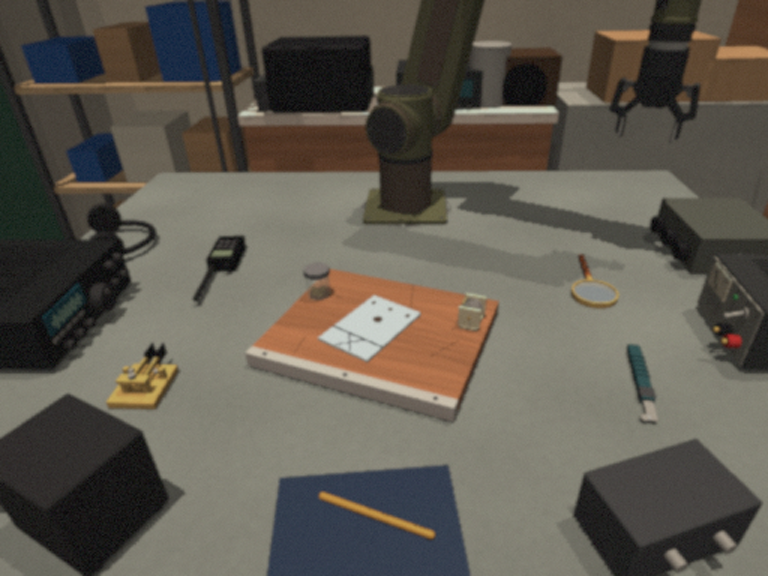

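View pics/top0b.png

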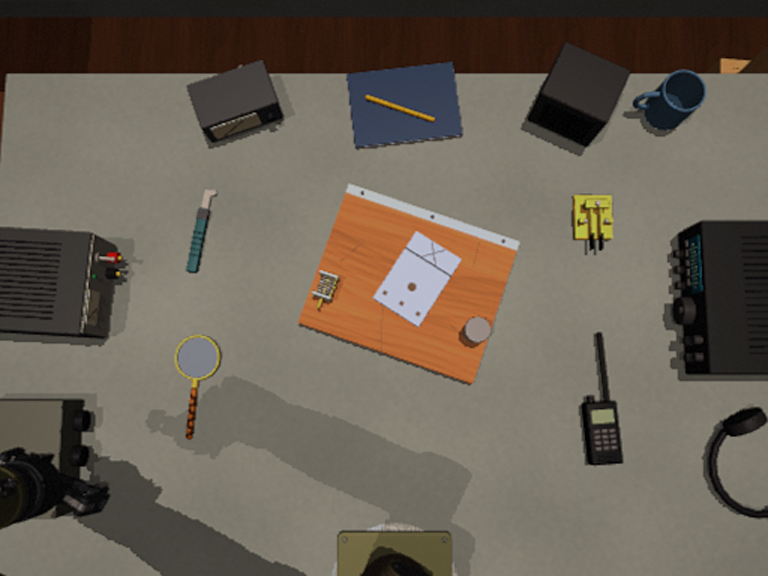

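The top view shows the board centre at about (410,285) in the 768-px picture. The sheet's strip faces up-right, and the aluminium edge runs from (348,185) to (519,243). Next I'll enlarge this area.

```bash
cat > h.py <<'E'
import numpy as np, cv2
from workcell import telemetry, viewer, job
def cal(n):
    c=viewer.get_calibration(n); f=192/np.tan(np.radians(c['vfov'])/2)
    K=np.array([[f,0,c['cx']],[0,f,c['cy']],[0,0,1]]); R=cv2.Rodrigues(c['rvec'])[0]
    return K,R,c['tvec'],c['rvec']
def ray(n,uv,z):
    K,R,t,_=cal(n); uv=np.atleast_2d(uv).astype(float)
    d=(R.T@np.linalg.inv(K)@np.c_[uv,np.ones(len(uv))].T).T; o=-R.T@t
    return o+d*((z-o[2])/d[:,2])[:,None]
def proj(n,P):
    K,R,t,r=cal(n); return cv2.projectPoints(np.atleast_2d(P).astype(float),r,t,K,None)[0][:,0]
def crop(im,x0,y0,x1,y1,s,name):
    cv2.imwrite(name,cv2.resize(im[y0:y1,x0:x1],None,fx=s,fy=s,interpolation=cv2.INTER_CUBIC))
E
python3 - <<'E'
from h import *
im=cv2.imread("pics/top0.png"); crop(im,195,115,355,265,4,"pics/c0.png"); crop(im,240,145,320,225,7,"pics/c1.png")
E
```

```text
(no output)
```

View pics/c0.png

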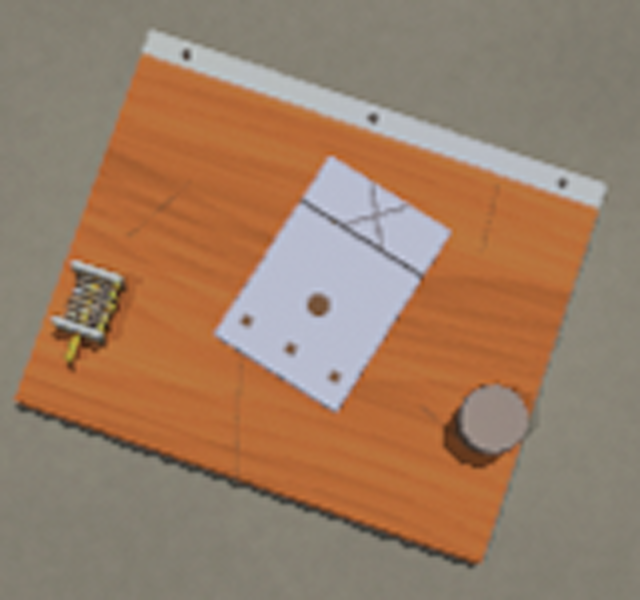

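View pics/c1.png

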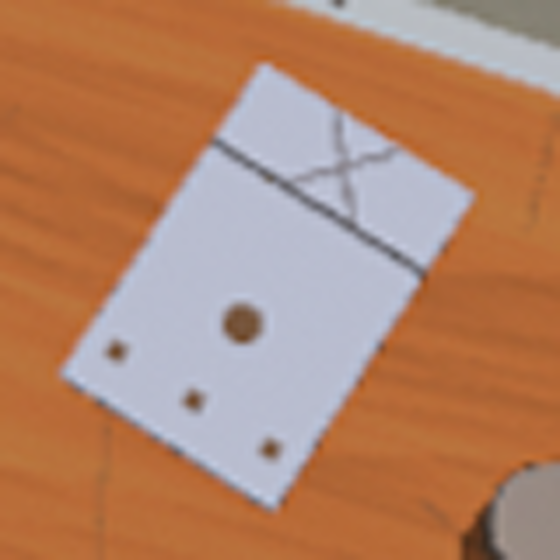

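```bash
cat >> h.py <<'E'
def fit(pts,model):
    # 2D rigid fit; model Nx2
    a=model-model.mean(0); b=pts-pts.mean(0)
    th=np.arctan2((a[:,0]*b[:,1]-a[:,1]*b[:,0]).sum(),(a*b).sum()); c,s=np.cos(th),np.sin(th)
    t=pts.mean(0)-np.array([[c,-s],[s,c]])@model.mean(0)
    r=pts-(model@np.array([[c,-s],[s,c]]).T+t)
    return t,th,r
def c2p(uv,x0,y0,s): return np.array([x0,y0])+(np.array(uv,float)+.5)/s-.5
SM=np.array([[75,50],[75,-50],[-75,-50],[-75,50],[37,50],[37,-50]])/1e3
BM=np.array([[140,170],[140,-170],[-140,170],[-140,-170]])/1e3
E
python3 - <<'E'
from h import *
s=ray("top",c2p([(331,155),(451,231),(338,411),(216,333),(302,201),(423,276)],195,115,4),.035)[:,:2]
b=ray("top",c2p([(150,29),(607,187),(16,404),(479,562)],195,115,4),.03)[:,:2]
ts,hs,rs=fit(s,SM); tb,hb,rb=fit(b,BM)
print(ts,hs,rs*1e3);print(tb,hb,rb*1e3)
R=lambda h:np.array([[np.cos(h),-np.sin(h)],[np.sin(h),np.cos(h)]])
print("score in board",((SM[4:]@R(hs).T+ts)-tb)@R(hb)*1e3)
print("sheet in board",(ts-tb)@R(hb)*1e3,hs-hb)
cap=ray("top",c2p([(90,310)],195,115,4),.05);can=ray("top",c2p([(494,420)],195,115,4),.085)
print(cap,can,(cap[:,:2]-tb)@R(hb),(can[:,:2]-tb)@R(hb))
print("edge",tb+R(hb)@[.14,0])
# overlay in scene
im=viewer.get_image("scene")
B3=np.c_[BM@R(hb).T+tb,np.full(4,.03)];S3=np.c_[SM@R(hs).T+ts,np.full(6,.035)]
big=cv2.resize(im,None,fx=4,fy=4,interpolation=cv2.INTER_CUBIC)
for p in proj("scene",np.r_[B3,S3]): cv2.circle(big,tuple(int(v) for v in (p+.5)*4),4,(0,255,0),1)
cv2.imwrite("pics/s1.png",big[680:1120,620:1360])
E
```

```text
[ 0.56043982 -0.0445213 ] -0.5672235857898199 [[-0.05405425 -0.12299096]
 [-0.32573914  0.93709897]
 [ 0.42875001 -0.35632508]
 [ 0.75435288 -0.65680528]
 [-0.79095912 -0.15989146]
 [-0.01235038  0.35891382]]
[ 0.55386244 -0.02972729] -0.3348545370409866 [[ 0.9491007   0.09966522]
 [-1.34389614 -0.11828978]
 [-1.55688901 -1.4771887 ]
 [ 1.95168445  1.49581326]]
score in board [[ 58.59359493  28.32489936]
 [ 35.56524046 -68.98745797]]
sheet in board [ 11.07384548 -11.81078815] -0.2323690487488333
[[0.53861295 0.12308988 0.05      ]] [[ 0.46042153 -0.14704468  0.085     ]] [[-0.06462309  0.13931794]] [[-0.0496968  -0.14150902]]
edge [ 0.68608658 -0.07573574]
```

View pics/s1.png

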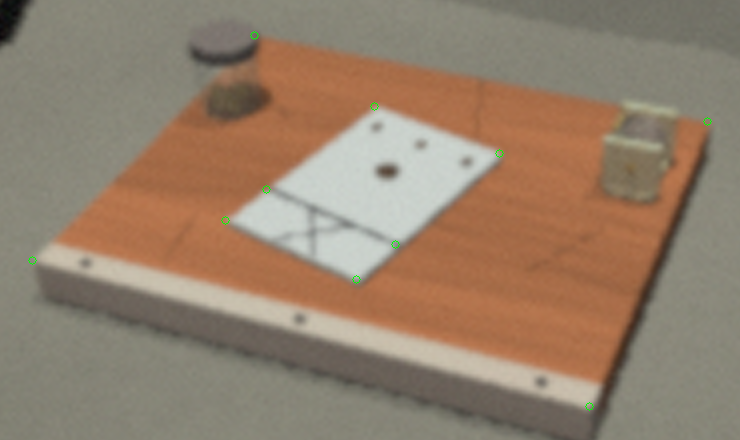

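Both cameras agree with the fit. I'll push on the sheet's rear edge with the two part-open fingers, since two contact points let me steer the angle as well. First I move above a stand-off point behind the sheet.

Call:
{"op": "servo_tool", "data": {"rows": [0.5,-0.9,-0.2,0,0,-0.05,0.3,0.5,-0.9,-0.2,0,0,-0.05,0.3,0.5,-0.9,-0.2,0,0,-0.05,0.3,0.5,-0.9,-0.2,0,0,-0.05,0.3,0.5,-0.9,-0.2,0,0,-0.05,0.3,0.5,-0.9,-0.2,0,0,-0.05,0.3,0.5,-0.9,-0.2,0,0,-0.05,0.3,0.5,-0.9,-0.2,0,0,-0.05,0.3]}}

```text
t: 1.15
eef_pos: [0.4363, 0.1066, 0.1505]
orientation: [-0.885, -3.013, 0.002]
contact_force: [-1.0, 0.5, -0.8]
opening: 0.0554
```

Call:
{"op": "servo_tool", "data": {"rows": [0.09,-0.24,0,0,0,0,0.3,0.09,-0.24,0,0,0,0,0.3,0.09,-0.24,-0.175,0,0,0,0.3,0.09,-0.24,-0.175,0,0,0,0.3,0.09,-0.24,-0.175,0,0,0,0.3,0.09,-0.24,-0.175,0,0,0,0.3]}}

```text
t: 1.9
eef_pos: [0.4733, 0.0139, 0.0831]
orientation: [0.874, 3.014, 0.002]
contact_force: [0.4, -0.0, 1.1]
opening: 0.0555
```

```bash
python3 - <<'E'
from h import *
print(telemetry.observe())
a=viewer.get_image("top");b=viewer.get_image("scene")
crop(a,195,115,355,265,4,"pics/c2.png"); crop(b,140,130,360,290,3.5,"pics/s2.png")
E
```

```text
{'t': 1.9, 'joint_pos': array([ 2.91979031e-02,  2.89609313e-01, -5.19441958e-01,  7.58567769e-01,
        9.95790666e-05,  5.93619733e-01]), 'dq': array([-0.00437934, -0.00568755,  0.00164197, -0.00690766, -0.0012032 ,
       -0.00099331]), 'tau': array([-5.58980322e-02, -3.69836354e+01,  2.03028524e+01,  6.46932959e-02,
       -2.19346526e-03,  1.45599039e-03]), 'eef_pos': array([0.4733014 , 0.01385526, 0.08308783]), 'orientation': array([8.74035921e-01, 3.01444193e+00, 1.67649994e-03]), 'contact_force': array([ 0.36304252, -0.04375591,  1.07492525]), 'wrist_torque': array([0.02160964, 0.07425902, 0.00894394]), 'opening': 0.05545198000850002}
```

View pics/c2.png

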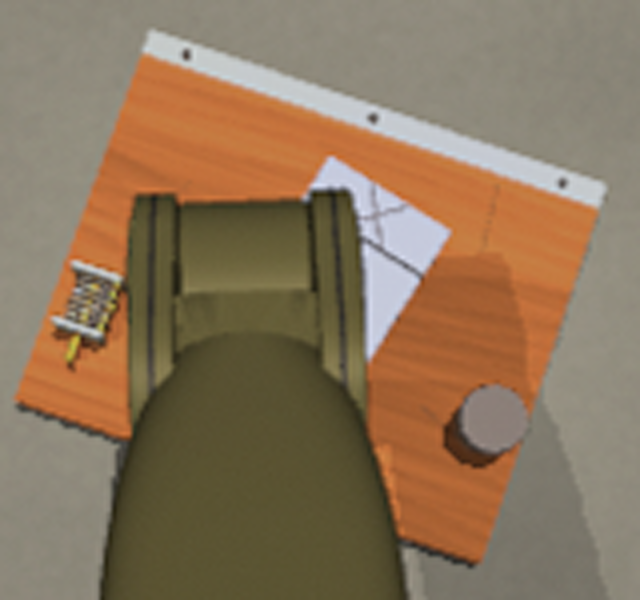

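View pics/s2.png

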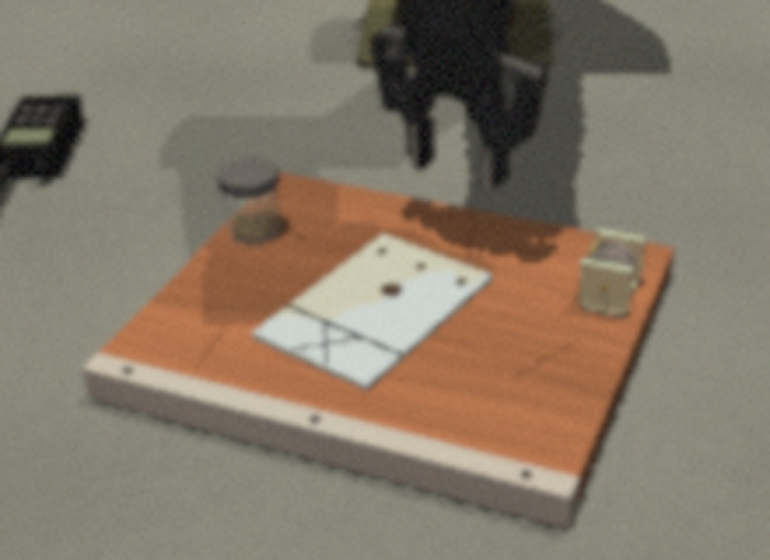

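Top view: the arm hides the rear of the sheet. Scene view: the two fingertips (425,165) and (497,185) are behind the sheet's rear edge with clear air in between. I'll descend in steps and watch the force.

Call:
{"op": "servo_tool", "data": {"rows": [0,0,-0.06,0,0,0,0.3,0,0,-0.1,0,0,0,0.3,0,0,-0.12,0,0,0,0.3,0,0,-0.12,0,0,0,0.3,0,0,-0.12,0,0,0,0.3]}}

```text
t: 2.62
eef_pos: [0.4726, 0.0131, 0.0341]
orientation: [0.877, 3.015, 0.001]
contact_force: [1.4, 0.2, 0.4]
opening: 0.0555
```

Call:
{"op": "servo_tool", "data": {"rows": [0,0,-0.006,0,0,0,0.3,0,0,-0.006,0,0,0,0.3]}}

```text
t: 2.88
eef_pos: [0.4719, 0.0131, 0.0311]
orientation: [0.877, 3.016, 0.0]
contact_force: [0.7, 0.1, 0.3]
opening: 0.0555
```

Call:
{"op": "servo_tool", "data": {"rows": [0,0,-0.005,0,0,0,0.3,0,0,-0.005,0,0,0,0.3]}}

```text
t: 3.12
eef_pos: [0.4717, 0.013, 0.0288]
orientation: [-0.877, -3.016, 0.0]
contact_force: [0.5, -0.5, -0.1]
opening: 0.0554
```

Call:
{"op": "servo_tool", "data": {"rows": [0,0,-0.004,0,0,0,0.3,0,0,-0.004,0,0,0,0.3]}}

```text
t: 3.38
eef_pos: [0.4716, 0.0131, 0.0272]
orientation: [-0.877, -3.016, 0.0]
contact_force: [-0.8, 0.1, -0.1]
opening: 0.0554
```

Call:
{"op": "servo_tool", "data": {"rows": [0,0,-0.004,0,0,0,0.3,0,0,-0.004,0,0,0,0.3]}}

```text
t: 3.62
eef_pos: [0.4719, 0.0131, 0.0259]
orientation: [0.877, 3.016, 0.0]
contact_force: [0.7, -0.5, 3.6]
opening: 0.0553
```

Contact is felt at TCP z ≈ 25.9 mm (3.6 N), so I'll raise 1.6 mm, which puts the tips at mid-edge height on the sheet. Then I approach slowly.

Call:
{"op": "servo_tool", "data": {"rows": [0,0,0.004,0,0,0,0.3,0.01,-0.006,0.004,0,0,0,0.3,0.02,-0.013,0.004,0,0,0,0.3,0.03,-0.019,0.004,0,0,0,0.3,0.038,-0.024,0.004,0,0,0,0.3,0.044,-0.028,0.004,0,0,0,0.3,0.05,-0.032,0.004,0,0,0,0.3,0.05,-0.032,0.004,0,0,0,0.3]}}

```text
t: 4.62
eef_pos: [0.492, 0.0001, 0.0273]
orientation: [0.877, 3.016, -0.0]
contact_force: [-0.4, 0.2, 0.5]
opening: 0.0554
```

```bash
python3 - <<'E'
from h import *
a=viewer.get_image("top");b=viewer.get_image("scene")
crop(b,190,170,310,260,6.4,"pics/s3.png");crop(a,240,145,320,225,7,"pics/c3.png")
E
```

```text
(no output)
```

View pics/s3.png

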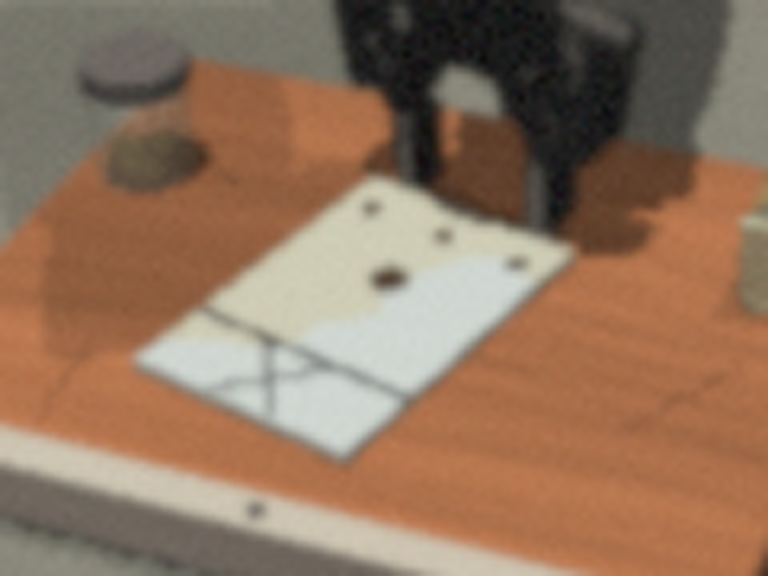

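View pics/c3.png

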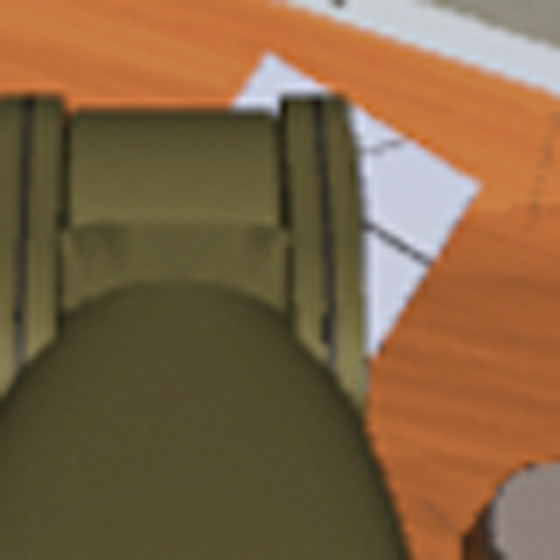

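The sheet's front corners moved about 4 mm (strip corner now at (481,185)), so contact is good and flat. Next comes an arc push that turns the sheet square to the board.

Call:
{"op": "servo_tool", "data": {"rows": [0.013,-0.008,0,0,0,0.0145,0.3,0.026,-0.0155,0,0,0,0.029,0.3,0.039,-0.0225,0,0,0,0.0435,0.3,0.0525,-0.029,0,0,0,0.058,0.3,0.066,-0.0355,0,0,0,0.0725,0.3,0.08,-0.0415,0,0,0,0.087,0.3,0.094,-0.047,0,0,0,0.1015,0.3,0.108,-0.052,0,0,0,0.116,0.3]}}

```text
t: 5.72
eef_pos: [0.5354, -0.0206, 0.0273]
orientation: [0.519, 3.098, 0.0]
contact_force: [-1.2, 0.8, -0.2]
opening: 0.0558
```

```bash
python3 - <<'E'
from h import *
print(telemetry.observe()['eef_pos'])
a=viewer.get_image("top");b=viewer.get_image("scene")
crop(b,170,170,330,280,4.8,"pics/s4.png");crop(a,195,115,355,265,4,"pics/c4.png")
E
```

```text
[ 0.53540003 -0.02064676  0.02729237]
```

View pics/s4.png

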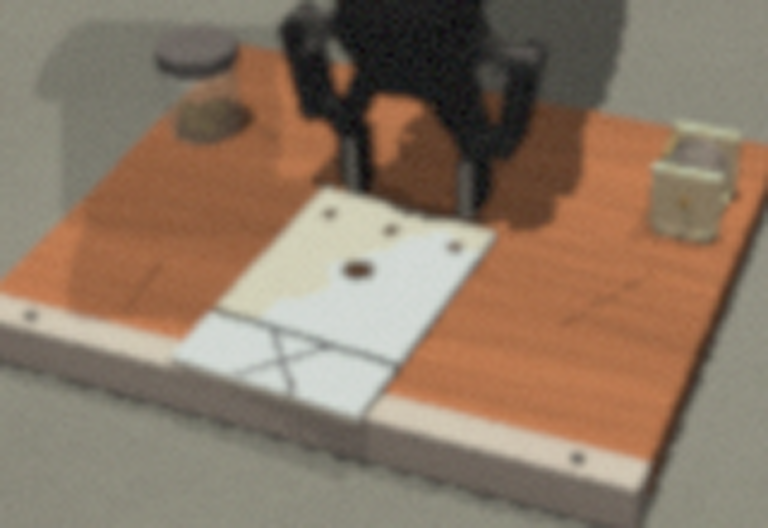

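View pics/c4.png

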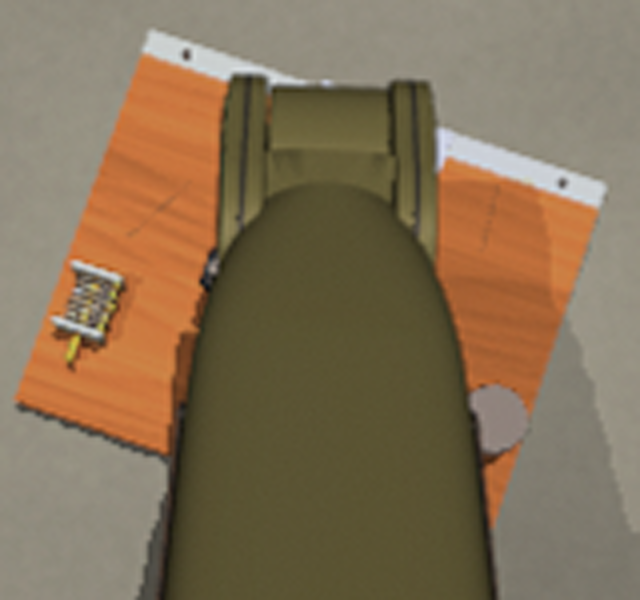

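Scene view: the score line now runs nearly parallel to the edge, and the strip's front sits right at the edge. About 37 mm remain, so I'll push 30 mm straight, back off a little, and measure.

Call:
{"op": "servo_tool", "data": {"rows": [0.012,-0.004,0,0,0,0,0.3,0.024,-0.0085,0,0,0,0,0.3,0.036,-0.0125,0,0,0,0,0.3,0.048,-0.0165,0,0,0,0,0.3,0.06,-0.021,0,0,0,0,0.3,0.071,-0.0245,0,0,0,0,0.3,0.071,-0.0245,0,0,0,0,0.3]}}

```text
t: 6.7
eef_pos: [0.5642, -0.0305, 0.0274]
orientation: [0.522, 3.097, 0.0]
contact_force: [-0.4, 0.1, -0.5]
opening: 0.0554
```

Call:
{"op": "servo_tool", "data": {"rows": [-0.047,0.0165,0,0,0,0,0.3,-0.047,0.0165,0.05,0,0,0,0.3,-0.2,0.1,0.25,0,0,0,0.3,-0.4,0.2,0.25,0,0,0,0.3,-0.4,0.3,0.25,0,0,0,0.3,-0.4,0.5,0.25,0,0,0,0.3,-0.4,0.5,0.25,0,0,0,0.3,-0.4,0.5,0.25,0,0,0,0.3]}}

```text
t: 7.7
eef_pos: [0.4035, 0.1719, 0.1278]
orientation: [0.515, 3.098, 0.002]
contact_force: [0.1, -1.0, 0.2]
opening: 0.0557
```

```bash
python3 - <<'E'
from h import *
print(telemetry.observe()['eef_pos'])
a=viewer.get_image("top");b=viewer.get_image("scene")
cv2.imwrite("pics/top5.png",a);cv2.imwrite("pics/scene5.png",b)
crop(b,190,190,290,260,7.5,"pics/s5.png");crop(a,245,115,325,195,7,"pics/c5.png")
E
```

```text
[0.40349009 0.17190389 0.12782791]
```

View pics/s5.png

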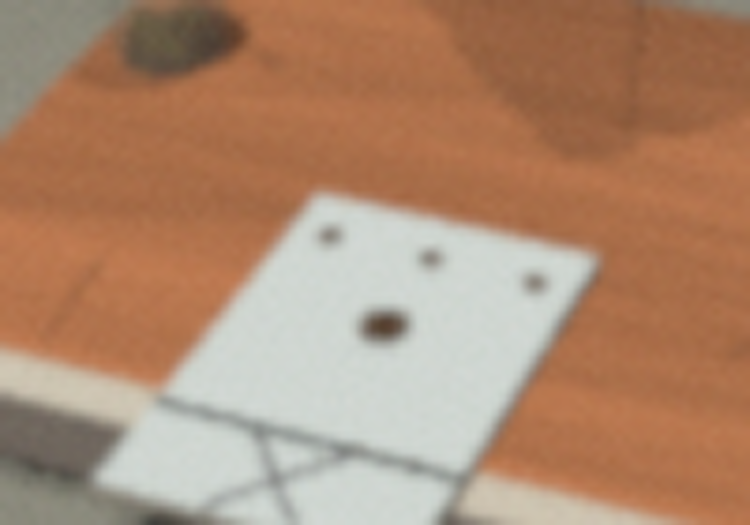

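View pics/c5.png

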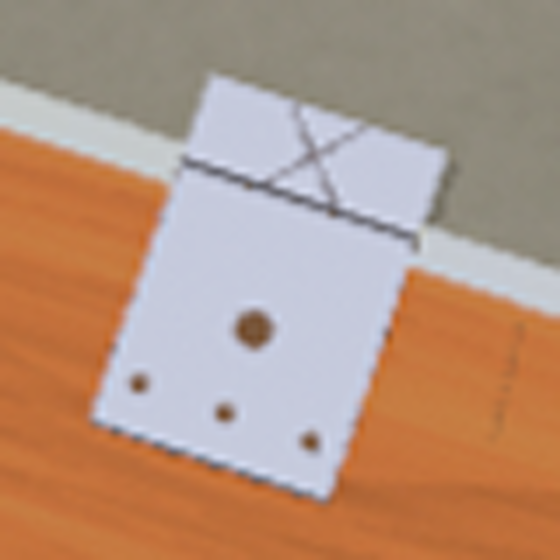

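Both views: the score line is parallel to the edge and still short of it by a few mm. Next I measure it with a sub-pixel line fit.

```bash
cat > m.py <<'E'
from h import *
import sys
def edgepts(g,cols,pred,half,sgn):
    # brightness transition between bright nosing (sgn=+1: below in image) and the other side
    out=[]
    for u in cols:
        v0=pred(u); vs=np.arange(v0-half,v0+half+.01,.1)
        p=cv2.remap(g,np.full((len(vs),1),u,np.float32),vs[:,None].astype(np.float32),cv2.INTER_LINEAR)[:,0]
        lo,hi=p.min(),p.max(); 
        i=np.argmax(np.abs(np.gradient(p))*(np.sign(np.gradient(p))==sgn))
        # mid-level from plateaus near the step
        a=p[max(0,i-25):i].mean() if 0 else p[max(0,i-20)]; b=p[min(len(p)-1,i+20)]; m=(a+b)/2
        seg=range(max(1,i-15),min(len(p),i+15))
        for k in seg:
            if (p[k-1]-m)*(p[k]-m)<=0: out.append((u,vs[k-1]+.1*(m-p[k-1])/(p[k]-p[k-1]+1e-9))); break
    return np.array(out)
def robust(P):
    P=P.copy()
    for _ in range(4):
        c=np.polyfit(P[:,0],P[:,1],1); r=P[:,1]-np.polyval(c,P[:,0]); k=abs(r)<max(.25,2.2*r.std()); P=P[k]
    return P,r.std()
def score(g,cols,pred,half):
    out=[]
    for u in cols:
        v0=pred(u); vs=np.arange(v0-half,v0+half+.01,.1)
        p=cv2.remap(g,np.full((len(vs),1),u,np.float32),vs[:,None].astype(np.float32),cv2.INTER_LINEAR)[:,0]
        w=np.clip(np.percentile(p,70)-12-p,0,None)
        out.append((u,(w*vs).sum()/(w.sum()+1e-9)))
    return np.array(out)
def report(n,im,ecols,epred,scols,spred,sgn,eh=3.,sh=2.):
    g=im.astype(np.float32).mean(2)
    E,re=robust(edgepts(g,ecols,epred,eh,sgn)); S,rs=robust(score(g,scols,spred,sh))
    print(n,"n",len(E),len(S),"resid px",re,rs,"edge fit",np.polyfit(E[:,0],E[:,1],1),"score",np.polyfit(S[:,0],S[:,1],1))
    EW=ray(n,E,.03)[:,:2]; SW=ray(n,S,.035)[:,:2]
    ce=np.polyfit(EW[:,1],EW[:,0],1); hb=-np.arctan(ce[0])
    cs=np.polyfit(SW[:,1],SW[:,0],1); hs=-np.arctan(cs[0])
    nrm=np.array([np.cos(hb),np.sin(hb)]); e0=np.array([np.polyval(ce,0),0])
    # ends
    y0,y1=SW[:,1].max(),SW[:,1].min()
    d=[(np.array([np.polyval(cs,y),y])-e0)@nrm*1e3 for y in (y0,y1)]
    print(n,"edge heading",hb,"sheet heading",hs,"score beyond edge mm: left %.2f right %.2f"%tuple(d))
def L(a,b): return lambda u:a[1]+(b[1]-a[1])*(u-a[0])/(b[0]-a[0])
E
python3 - <<'E'
from m import *
a=cv2.imread("pics/top5.png");b=cv2.imread("pics/scene5.png")
e=c2p([(150,29),(607,187)],195,115,4); s=c2p([(183,159),(417,244)],245,115,7)
print(e,s)
report("top",a,np.r_[235:268,313:344],L(*e),np.arange(274,301.1,.5),L(*s),1)
crop(b,160,180,320,290,4.8,"pics/s5b.png")
E
```

```text
[[232.125 121.875]
 [346.375 161.375]] [[270.71428571 137.28571429]
 [304.14285714 149.42857143]]
top n 61 53 resid px 0.10817443937732765 0.07632721767373125 edge fit [ 0.34062823 42.68014118] score [ 0.33110778 47.93144694]
top edge heading -0.3363539406543372 sheet heading -0.3273654914459692 score beyond edge mm: left -8.60 right -7.88
```

View pics/s5b.png

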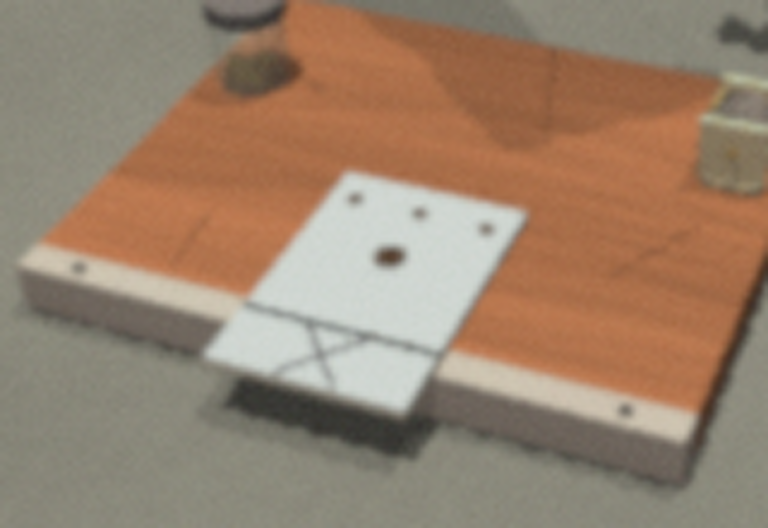

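```bash
python3 - <<'E'
from m import *
b=cv2.imread("pics/scene5.png")
e=c2p([(22,268),(688,440)],160,180,4.8); s=c2p([(247,304),(440,355)],160,180,4.8)
print(e,s)
report("scene",b,np.r_[168:202,254:300],L(*e),np.arange(214,249.1,.5),L(*s),-1,3.,1.8)
E
```

```text
[[164.1875     235.4375    ]
 [302.9375     271.27083333]] [[211.0625     242.9375    ]
 [251.27083333 253.5625    ]]
scene n 74 62 resid px 0.09177412998836482 0.09114189865387856 edge fit [  0.26534784 191.67509847] score [  0.25647772 189.01121352]
scene edge heading -0.33785629439607867 sheet heading -0.3329938839325441 score beyond edge mm: left -9.11 right -8.70
```

Both cameras put the score line about 8.5 mm short of the edge, with the heading off by about 0.007 rad. I'll go back behind the sheet with the tool turned by −0.006 rad.

Call:
{"op": "servo_tool", "data": {"rows": [0.353,-0.4835,0,0,0,-0.003,0.3,0.353,-0.4835,0,0,0,-0.003,0.3,0.353,-0.4835,-0.05,0,0,-0.003,0.3,0.353,-0.4835,-0.05,0,0,-0.003,0.3,0.353,-0.4835,-0.15,0,0,-0.003,0.3,0.353,-0.4835,-0.2,0,0,-0.003,0.3,0.353,-0.4835,-0.25,0,0,-0.003,0.3,0.353,-0.4835,-0.25,0,0,-0.003,0.3]}}

```text
t: 8.8
eef_pos: [0.5444, -0.0257, 0.0269]
orientation: [-0.536, -3.095, 0.001]
contact_force: [-0.1, -0.0, -0.6]
opening: 0.0556
```

Call:
{"op": "servo_tool", "data": {"rows": [0.02,-0.007,0,0,0,0,0.3,0.036,-0.0125,0,0,0,0,0.3,0.044,-0.0155,0,0,0,0,0.3,0.049,-0.0172,0,0,0,0,0.3,0.053,-0.0186,0,0,0,0,0.3,0.057,-0.02,0,0,0,0,0.3,0.061,-0.0215,0,0,0,0,0.3,0.061,-0.0215,0,0,0,0,0.3]}}

```text
t: 9.8
eef_pos: [0.5692, -0.0324, 0.0273]
orientation: [0.531, 3.096, -0.0]
contact_force: [-0.1, 1.0, -0.2]
opening: 0.0555
```

Call:
{"op": "servo_tool", "data": {"rows": [-0.047,0.0165,0,0,0,0,0.3,-0.047,0.0165,0.05,0,0,0,0.3,-0.2,0.1,0.25,0,0,0,0.3,-0.4,0.2,0.25,0,0,0,0.3,-0.4,0.3,0.25,0,0,0,0.3,-0.4,0.5,0.25,0,0,0,0.3,-0.4,0.5,0.25,0,0,0,0.3,-0.4,0.5,0.25,0,0,0,0.3]}}

```text
t: 10.8
eef_pos: [0.4092, 0.1699, 0.1279]
orientation: [0.524, 3.096, 0.002]
contact_force: [0.1, 0.6, -0.0]
opening: 0.0551
```

```bash
python3 - <<'E'
from h import *
a=viewer.get_image("top");b=viewer.get_image("scene")
cv2.imwrite("pics/top6.png",a);cv2.imwrite("pics/scene6.png",b)
crop(b,190,200,290,270,7.5,"pics/s6.png");crop(a,245,105,325,185,7,"pics/c6.png")
E
```

```text
(no output)
```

View pics/s6.png

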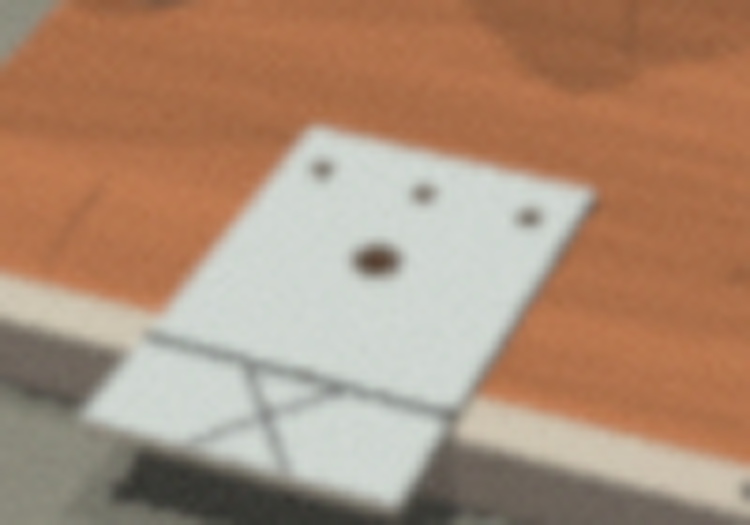

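View pics/c6.png

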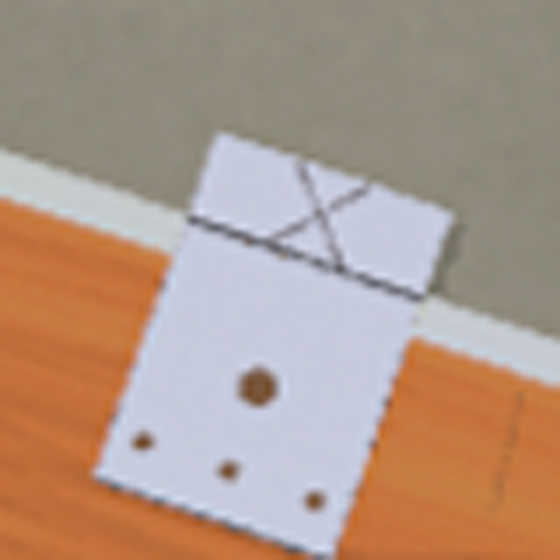

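```bash
python3 - <<'E'
from m import *
a=cv2.imread("pics/top6.png");b=cv2.imread("pics/scene6.png")
e=c2p([(150,29),(607,187)],195,115,4); s=c2p([(190,218),(421,299)],245,105,7)
for c in (274,277):
  report("top",a,np.r_[235:268,313:344],L(*e),np.arange(c,301.1,.5),L(*s),1)
e=c2p([(22,268),(688,440)],160,180,4.8); s=c2p([(147,333),(455,414)],190,200,7.5)
for h in (1.4,1.8):
  report("scene",b,np.r_[168:198,254:300],L(*e),np.arange(213,249.1,.5),L(*s),-1,3.,h)
E
```

```text
top n 61 52 resid px 0.1071520492287168 0.09740498873434066 edge fit [ 0.34083149 42.61961431] score [ 0.34845367 41.08000456]
top edge heading -0.33654060222264903 sheet heading -0.34345369845150064 score beyond edge mm: left -2.89 right -3.44
top n 61 46 resid px 0.1071520492287168 0.0967631953453373 edge fit [ 0.34083149 42.61961431] score [ 0.35051032 40.4786804 ]
top edge heading -0.33654060222264903 sheet heading -0.34533315923910024 score beyond edge mm: left -2.86 right -3.49
scene n 67 66 resid px 0.09909555642284987 0.13382639160303822 edge fit [  0.26523204 191.68739389] score [  0.26560188 188.69280465]
scene edge heading -0.3377182237716851 sheet heading -0.34175134569325094 score beyond edge mm: left -3.41 right -3.77
scene n 67 63 resid px 0.09909555642284987 0.08647528522845055 edge fit [  0.26523204 191.68739389] score [  0.26550341 188.71814164]
scene edge heading -0.3377182237716851 sheet heading -0.3416311045723691 score beyond edge mm: left -3.42 right -3.76
```

The score is now about 3.35 mm short (top says 3.15, scene 3.6), with the heading 0.005 rad over. For the last push I turn the tool back by 0.005 rad.

Call:
{"op": "servo_tool", "data": {"rows": [0.353,-0.4835,0,0,0,0.0025,0.3,0.353,-0.4835,0,0,0,0.0025,0.3,0.353,-0.4835,-0.05,0,0,0.0025,0.3,0.353,-0.4835,-0.05,0,0,0.0025,0.3,0.353,-0.4835,-0.15,0,0,0.0025,0.3,0.353,-0.4835,-0.2,0,0,0.0025,0.3,0.353,-0.4835,-0.25,0,0,0.0025,0.3,0.353,-0.4835,-0.25,0,0,0.0025,0.3]}}

```text
t: 11.9
eef_pos: [0.5501, -0.0277, 0.0269]
orientation: [-0.528, -3.097, 0.001]
contact_force: [0.2, -0.0, -0.4]
opening: 0.0555
```

Call:
{"op": "servo_tool", "data": {"rows": [0.02,-0.007,0,0,0,0,0.3,0.036,-0.0125,0,0,0,0,0.3,0.044,-0.0155,0,0,0,0,0.3,0.048,-0.0168,0,0,0,0,0.3,0.051,-0.0178,0,0,0,0,0.3,0.053,-0.0185,0,0,0,0,0.3,0.055,-0.0192,0,0,0,0,0.3,0.055,-0.0192,0,0,0,0,0.3]}}

```text
t: 12.9
eef_pos: [0.5723, -0.0333, 0.0273]
orientation: [0.523, 3.098, 0.0]
contact_force: [0.7, 0.1, 0.1]
opening: 0.0557
```

Call:
{"op": "servo_tool", "data": {"rows": [-0.047,0.0165,0,0,0,0,0.3,-0.047,0.0165,0.05,0,0,0,0.3,-0.2,0.1,0.25,0,0,0,0.3,-0.4,0.2,0.25,0,0,0,0.3,-0.4,0.3,0.25,0,0,0,0.3,-0.4,0.5,0.25,0,0,0,0.3,-0.4,0.5,0.25,0,0,0,0.3,-0.4,0.5,0.25,0,0,0,0.3]}}

```text
t: 13.9
eef_pos: [0.4125, 0.1689, 0.1279]
orientation: [0.516, 3.097, 0.002]
contact_force: [-0.3, -0.7, 0.5]
opening: 0.0553
```

```bash
python3 - <<'E'
from m import *
a=viewer.get_image("top");b=viewer.get_image("scene")
cv2.imwrite("pics/top7.png",a);cv2.imwrite("pics/scene7.png",b)
crop(b,190,200,290,270,7.5,"pics/s7.png");crop(a,245,105,325,185,7,"pics/c7.png")
E
```

```text
(no output)
```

View pics/s7.png

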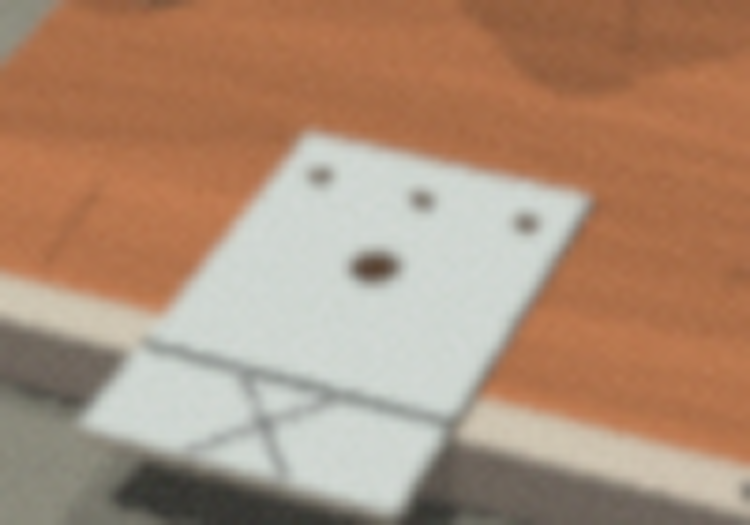

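View pics/c7.png

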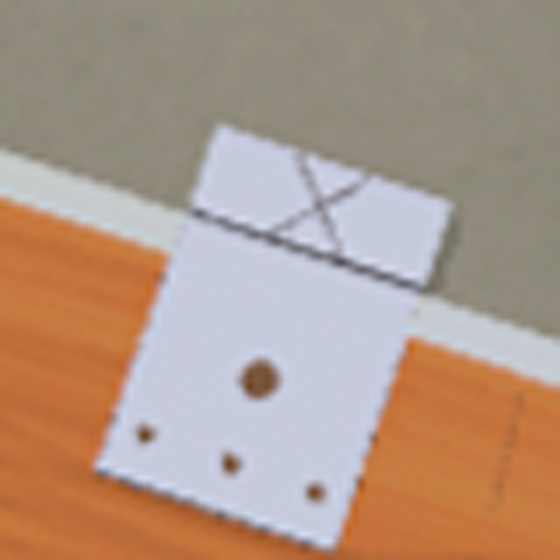

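```bash
python3 - <<'E'
from m import *
a=cv2.imread("pics/top7.png");b=cv2.imread("pics/scene7.png")
e=c2p([(150,29),(607,187)],195,115,4); s=c2p([(191,211),(424,289)],245,105,7)
for c in (274,277):
  report("top",a,np.r_[235:268,313:344],L(*e),np.arange(c,301.1,.5),L(*s),1)
e=c2p([(22,268),(688,440)],160,180,4.8); s=c2p([(145,342),(452,423)],190,200,7.5)
for h in (1.4,1.8):
  report("scene",b,np.r_[168:198,254:300],L(*e),np.arange(213,249.1,.5),L(*s),-1,3.,h)
# corner fits
S=ray("top",c2p([(219,124),(453,206),(333,549),(95,468)],245,105,7),.035)[:,:2]
t,h,r=fit(S,SM[:4]); print(t,h,(r*1e3).round(1))
g=a.astype(np.float32).mean(2); e=c2p([(150,29),(607,187)],195,115,4)
E,_=robust(edgepts(g,np.r_[235:268,313:344],L(*e),3.,1)); EW=ray("top",E,.03)[:,:2]
c=np.polyfit(EW[:,1],EW[:,0],1);hb=-np.arctan(c[0]);n=np.array([np.cos(hb),np.sin(hb)])
R=np.array([[np.cos(h),-np.sin(h)],[np.sin(h),np.cos(h)]])
print(((SM[4:]@R.T+t)-[c[1],0])@n*1e3)
E
```

```text
top n 63 55 resid px 0.11224678353117051 0.07980722268509714 edge fit [ 0.34075729 42.63314394] score [ 0.33399867 44.0685312 ]
top edge heading -0.3364729765121608 sheet heading -0.33029433985171786 score beyond edge mm: left -0.25 right 0.24
top n 63 49 resid px 0.11224678353117051 0.08281582533100193 edge fit [ 0.34075729 42.63314394] score [ 0.3335787  44.19125737]
top edge heading -0.3364729765121608 sheet heading -0.32990500943737494 score beyond edge mm: left -0.22 right 0.25
scene n 68 61 resid px 0.09424383812270914 0.11349203181099063 edge fit [  0.26489576 191.76027197] score [  0.26277374 190.44718406]
scene edge heading -0.3373237881183339 sheet heading -0.3370390777000636 score beyond edge mm: left -0.38 right -0.35
scene n 68 62 resid px 0.09424383812270914 0.07030788733147905 edge fit [  0.26489576 191.76027197] score [  0.26223106 190.57652011]
scene edge heading -0.3373237881183339 sheet heading -0.336364297905006 score beyond edge mm: left -0.39 right -0.31
[ 0.65301845 -0.0610243 ] -0.34001111142165447 [[-0.2 -0. ]
 [-0.8  0.3]
 [ 0.9 -0.2]
 [ 0.1 -0.1]]
[ 0.12258592 -0.23122683]
```

All estimates now put the score within 0.4 mm of the edge at both ends. One last full look at the scene before handing in.

```bash
python3 - <<'E'
import cv2
b=cv2.imread("pics/scene7.png");cv2.imwrite("pics/s7full.png",cv2.resize(b,(768,576),interpolation=cv2.INTER_CUBIC))
E
```

```text
(no output)
```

View pics/s7full.png

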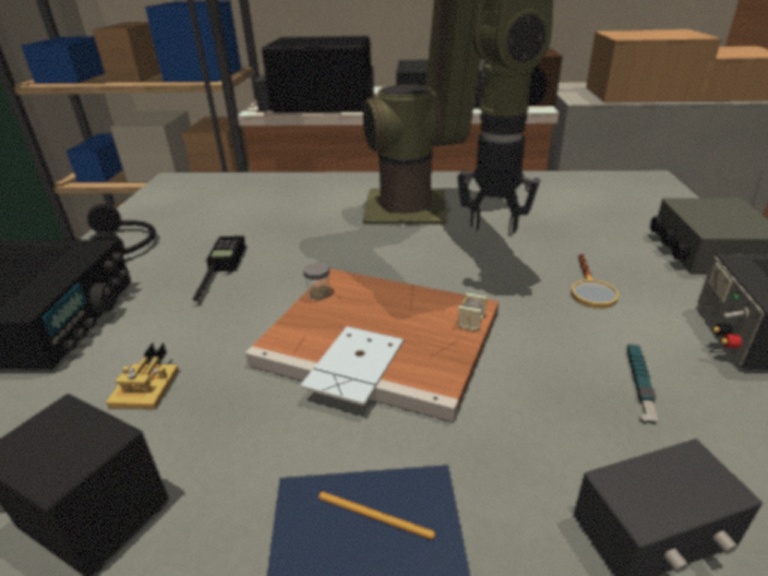

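The sheet lies flat with its strip over the edge (303–385, 370–400). The canister (317,280), capacitor (471,312) and the desk items are where they started, and the gripper is clear of everything.

```bash
python3 -c "
from workcell import job; print(job.finish_job())"
```

```text
the job is handed in; nothing more can be done
None
```

The sheet's scored line now lies along the aluminium edge over its whole length, with the pencil-crossed strip hanging out past it. I handed the job in at about 14 s of the 54 s allowed.

I pushed only on the sheet's rear edge with the two part-open fingertips. An arc push squared the sheet to the board, then I made three straight pushes, measuring after each one with the arm backed off. The only reading above about 1.5 N was 3.6 N, when I touched the board to find its height.

| Last check of the scored line | Left end (mm from edge) | Right end (mm from edge) |
|---|---|---|
| Top camera, line fit | −0.25 | +0.24 |
| Scene camera, line fit | −0.4 | −0.3 |
| Top camera, sheet-corner fit | +0.1 | −0.2 |

Positive means past the edge. The checks disagree slightly: the top line fit shows a heading error of about 0.006 rad and the scene fit shows almost none. That is about the limit of what I could read from the pictures.

In the last pictures the sheet lies flat, the canister, capacitor and desk items look unmoved, and the gripper touches nothing.

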